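# Free a test cassette from a dead reader with the release rod

### The arm

A 7-joint arm with a two-finger parallel gripper is mounted at the origin on a cart in front of the work surface, level with it; the furniture and walls round the work are solid. World frame = base frame: x ahead of the robot, y to its left, z up, the work surface at z = 0. Lengths are in m, angles in rad, forces in N, time in s.
With the tool pointing down it reaches from about 0.425 to 0.875 m from the base axis. Payload 4.7 kg.
Tool frame: the origin (TCP) lies midway between the tips of the shut fingers; the grasp point (between the pads) lies 19 mm behind it; z points along the fingers, y is the direction in which the jaws open and shut (so a half turn about z gives the same grasp; the last joint's range is limited). The gripper opens to 85 mm and grips with 20 to 120 N. Pads are 22 mm wide; open, the fingers measure 114 mm over their backs; the gripper's body (76 mm by 85 mm) begins 54 mm behind the grasp point. The pads swing forward as they close: fully open they stand 13 mm farther back than shut.
Start: joints at [1.187, 0.321, -0.07, 1.45, 0.023, 1.371, -0.057], TCP at [0.252, -0.599, 0.231] pointing down, gripper open.
Joint ranges: [-2.86, 2.86], [-0.3, 2.09], [-1.38, 1.24], [0.06, 2.45], [-1.56, 4.7], [0.09, 2.05], [-2.69, 2.69]. Speed limits (rad/s): [2.57, 2.57, 3.14, 3.14, 3.14, 3.14, 3.14].

### API

Orientations are given as a unit quaternion [w, x, y, z].
In Python, from rig import arm gives the robot as it stands. Calls block until the motion is done:
- arm.goto(position, orientation): joint-space move of the TCP to a pose.
- arm.line_to(position, rotation=None, feed=0.15): straight line of the TCP; rotation=None keeps the orientation; feed is the mean speed in m/s.
- arm.move_joints(angles): joint-space move.
- arm.gripper_to(opening, newtons=None): finger opening in m; newtons is the grip in N (None keeps the last); returns when the fingers have stopped.
- arm.hold(seconds).
- arm.solve_ik(position, orientation): joint angles nearest the present ones, or None.
- arm.capture(name): name is "scene" or "top" or "wrist"; returns a dict with "pixels" (480x640x3 uint8, blue, green, red), "vertical_fov" (degrees; the focal length in pixels is half the picture's height over the tangent of half this angle, whatever the lens; pixels are square), "cx", "cy" (the principal point, pixels), "R" (3x3) and "t" (3): a world point X has camera coordinates R X + t. Camera axes: x right, y down, z forward; pixel columns grow to the right and rows downward; lengths in m; the calibration is good to about 2 mm. A picture is of the moment at which its call begins. There is no depth.
A pose or a line that the arm cannot do raises arm.PlanningError and nothing moves.
- arm.job_done(): hands the job in, once; it reports no verdict.
Trained networks look in a picture, given as the dict that the camera call returned (one of the last four; its "shot" number tells which), for a name from the list of things; names that differ only in an ending like _2 or _b are one class to them, and where a whole thing is asked for, a point or a joint stands for the part that bears it (a point fixed in the world has none). Each returns a list of dicts, best first, with "p" (0 to 1); they miss things now and then, are a little off and sometimes report something else, mostly with a low value. They report only what shows in the picture. A call takes as long as a camera call.
- arm.look_for(thing, picture): "bbox" ([centre column, centre row, width, height] as shares, 0 to 1, of the picture: columns of its width, rows of its height, round what is visible of it).
Readings, each from a call of its own:
- arm.current_time_s(): time.
- arm.current_joint_pos(): joint angles.
- arm.current_joint_vel(): joint speeds.
- arm.current_effort(): joint torques, N m.
- arm.current_tcp_pos(): TCP position.
- arm.current_ee_rot(): TCP orientation.
- arm.current_force(): force on the tool from outside, world axes, zero at the start.
- arm.current_moment(): the same for the moment, N m.
- arm.current_gripper_width(): finger opening in m.
Only numpy, scipy, OpenCV 4.12 (cv2) and the standard library are available. Lean on these libraries where they do the work, as an engineer would, in place of code of your own. Each camera call takes 0.05 s, during which the arm holds its last target.

### The job

The cassette reader has lost power with a test cassette locked in its drawer. Take the release rod from its holder, push it straight into the slot in the reader's sloping console until the hidden latch tab gives and the drawer springs out a little, and stand the rod back in its holder. Then pull the drawer out to its stop, take out the cassette and lay it flat on the middle of the black gridded plate without dropping it; leave the drawer open and do not knock or shift the other things on the worktop.

Things in the scene. Friction and masses are not known exactly. Their poses are not given: they have to be found in the camera images.
- reader: White bench-top cassette reader, fixed, 185 deep (x) x 190 wide (y) x 124 mm high. Origin: centre of its underside; x points from its front to its back (away from the robot at yaw 0), y to its left, z up. Drawer in the front; above it a flat console rises backward at 35 degrees from level, from 68 mm high at x = -95 to 124 mm at x = -15, with a dead display and dummy keys on its +y half.
- release_slot (a point): Centre of the slot's mouth, flush with the console, at (-45, -40, 103) mm in the reader's frame (axes as the reader's). Opening 24 mm along the reader's y, 10 mm up the slope; its walls go 20 mm deep square to the console, so a rod enters along (0.574, 0, -0.819) in the reader's frame, 35 degrees from vertical. The latch tab's flat face lies 30 mm in and moves along the same line.
- release_tab (a joint): How far the hidden tab is pressed in, m: 0 at rest, 0.011 at its stop. Spring: 2.4 N at rest, 7 N at the stop. The drawer is let go at about 0.0075 (rod tip about 38 mm in from the slot's mouth) and in no other way. The tab springs back when the rod is withdrawn.
- reader_drawer (a joint): How far the drawer is out, m: 0 shut and latched, 0.10 at its stop. Once unlatched a spring kicks it out at once to about 0.03; from there it stays where it is left and is drawn with about 1 to 2 N. It moves along the reader's -x. Pushed back in, it does not latch again.
- drawer_pull (a point): Middle of the drawer's pull, an upright grey fin on the drawer's front: 10 mm thick (reader's y), 36 mm long (x), 32 mm high, top 58 mm above the worktop. This point is half-way along and half-way up it, 42 mm above the worktop, at (-117, 0, 42) mm in the reader's frame with the drawer shut; it moves with the drawer. Both sides are free.
- rod_grip (a point): Centre of the grip of the loose release rod (60 g, 123 mm long, upright in its holder, tip down); z points tip to grip. Black square grip 18 x 18 x 50 mm, sides along x and y; below it a steel collar 24 wide, 5 thick, then a shaft 6 thick, 68 long, round tip, 98 mm below this point. In the holder the collar rests on the block, this point 30 mm above the block's top, 102 mm above the worktop.
- holder_mouth (a point): Centre of the hole in the top of the rod holder, a fixed grey block 50 x 50 mm and 72 mm high with a foot 72 x 72 mm. The hole is upright, 13 mm wide and goes right through.
- cassette_mid (a point): Centre of the loose white test cassette, 70 x 20 x 4 mm, 15 g; y is its long axis. It lies along the reader's x on a 12 mm wide pedestal between low end stops, underside 32 mm above the worktop, 14 above the drawer's floor. Centre at (-45, 0) mm in the reader's frame with the drawer shut (hidden inside), (-145, 0) at the stop. Drawer inside 94 mm wide, side walls up to 26 mm above the worktop.
- plate: Black-barred gridded glass plate, 172 (x) x 136 (y) x 10 mm, fixed flat on the worktop. Origin: centre of its underside.
- plate_mid (a point): Centre of the plate's top face, 10 mm above the worktop, axes as the plate's.
- jar: Bystander: white screw-lid jar with blue lid, 61 mm across, 76 high. Origin: centre of the underside.
- dropper: Bystander: small bottle with black dropper bulb, 21 x 22 x 77 mm. Origin: centre of the underside.
- timer: Bystander: bench timer, 68 x 64 x 20 mm. Origin: centre of the underside.
- small_bottle: Bystander: small bottle with red cap, 25 mm across, 64 high. Origin: centre of the underside.
- marker: Bystander: black marker lying flat, 134 mm long (its y), 12 thick. Origin: middle of its underside.
- big_bottle: Bystander: white bottle with a nozzle, 54 mm across, 131 high. Origin: centre of the underside.

How it is judged:
By the outcome, as a careful person would: the job done as asked, in the order asked, and still so for the second after the job is handed in, with the robot touching nothing.
It also fails if it takes over 72 s, if anything falls off the work surface, if the arm or the gripper's body presses on something with over 40 N, if the wrist force passes 120 N, or if a joint passes its speed limit or range.

## Working session

There is one attempt and no reset: what is moved stays moved. The work goes in short steps, each a Python script; the robot and the scene stay as the last script left them, time stands still between calls to the robot, and variables do not carry over. Pictures are saved under pics/ and viewed, and the job is handed in when it is done.

```bash
ls; mkdir -p pics; python3 - <<'E'
from rig import arm
import cv2,numpy as np
for n in ("scene","top","wrist"):
    c=arm.capture(n); cv2.imwrite(f"pics/a_{n}.png",c["pixels"])
    print(n,c["vertical_fov"],c["cx"],c["cy"],np.round(c["R"],4).tolist(),np.round(c["t"],4).tolist())
    np.savez(f"a_{n}.npz",**{k:v for k,v in c.items()})
    for t in ["reader","rod_grip","holder_mouth","drawer_pull","plate","jar","dropper","timer","small_bottle","marker","big_bottle","release_slot"]:
        try:
            r=arm.look_for(t,c)[:2]
            print(t,[(round(d["p"],2),np.round(np.array(d["bbox"])*[640,480,640,480]).tolist()) for d in r])
        except Exception as e: print(t,e)
print(arm.current_time_s())
E
```

```text
pics
scene 42.75620249178426 313.8294214091467 234.17084624617345 [[0.9161, -0.4009, 0.0016], [-0.1694, -0.3907, -0.9048], [0.3634, 0.8286, -0.4258]] [-0.4658, 0.19, 1.3187]
reader [(0.97, [388.0, 233.0, 82.0, 83.0]), (0.4, [350.0, 346.0, 106.0, 60.0])]
rod_grip [(0.67, [276.0, 203.0, 10.0, 24.0])]
holder_mouth [(0.75, [275.0, 224.0, 27.0, 35.0])]
drawer_pull [(0.57, [355.0, 258.0, 10.0, 23.0])]
plate [(0.62, [351.0, 349.0, 105.0, 59.0])]
jar [(0.56, [389.0, 231.0, 78.0, 84.0])]
dropper [(0.75, [241.0, 257.0, 10.0, 35.0])]
timer []
small_bottle [(0.5, [460.0, 330.0, 15.0, 31.0])]
marker [(0.7, [274.0, 321.0, 24.0, 34.0]), (0.53, [275.0, 202.0, 5.0, 26.0])]
big_bottle []
release_slot [(0.61, [387.0, 233.0, 81.0, 82.0]), (0.51, [352.0, 348.0, 106.0, 62.0])]
top 42.19472619135781 328.7576643144147 231.93209085186243 [[-0.1434, -0.9896, 0.0116], [-0.831, 0.114, -0.5444], [0.5374, -0.0877, -0.8387]] [0.1326, 0.5017, 1.6669]
reader [(0.88, [324.0, 196.0, 75.0, 74.0])]
rod_grip [(0.63, [260.0, 250.0, 5.0, 13.0])]
holder_mouth [(0.67, [260.0, 262.0, 27.0, 31.0])]
drawer_pull [(0.58, [329.0, 223.0, 35.0, 20.0])]
plate [(0.79, [444.0, 262.0, 44.0, 44.0]), (0.49, [258.0, 211.0, 22.0, 29.0])]
jar [(0.65, [258.0, 212.0, 24.0, 29.0])]
dropper [(0.4, [323.0, 302.0, 15.0, 15.0])]
timer [(0.75, [355.0, 290.0, 24.0, 25.0])]
small_bottle [(0.53, [407.0, 297.0, 41.0, 12.0]), (0.41, [452.0, 198.0, 6.0, 18.0])]
marker [(0.56, [409.0, 298.0, 43.0, 6.0]), (0.53, [330.0, 226.0, 38.0, 15.0])]
big_bottle [(0.93, [196.0, 226.0, 22.0, 34.0])]
release_slot [(0.85, [322.0, 196.0, 69.0, 79.0])]
wrist 71.09026666990138 313.75648871789616 231.87506153080074 [[0.3871, -0.922, -0.0004], [-0.8867, -0.3724, 0.2738], [-0.2526, -0.1056, -0.9618]] [-0.6496, -0.0364, 0.3787]
reader []
rod_grip []
holder_mouth []
drawer_pull []
plate []
jar []
dropper []
timer []
small_bottle []
marker []
big_bottle []
release_slot []
1.95
```

```bash
python3 - <<'E'
import cv2
a=cv2.imread("pics/a_scene.png");b=cv2.imread("pics/a_top.png")
cv2.imwrite("pics/b_scene.png",cv2.resize(a[150:400,200:500],(800,667))[:600])
cv2.imwrite("pics/b_scene.png",cv2.resize(a[165:390,200:500],(800,600),interpolation=cv2.INTER_CUBIC))
cv2.imwrite("pics/b_top.png",cv2.resize(b[130:355,180:480],(800,600),interpolation=cv2.INTER_CUBIC))
E
```

```text
(no output)
```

View pics/b_scene.png

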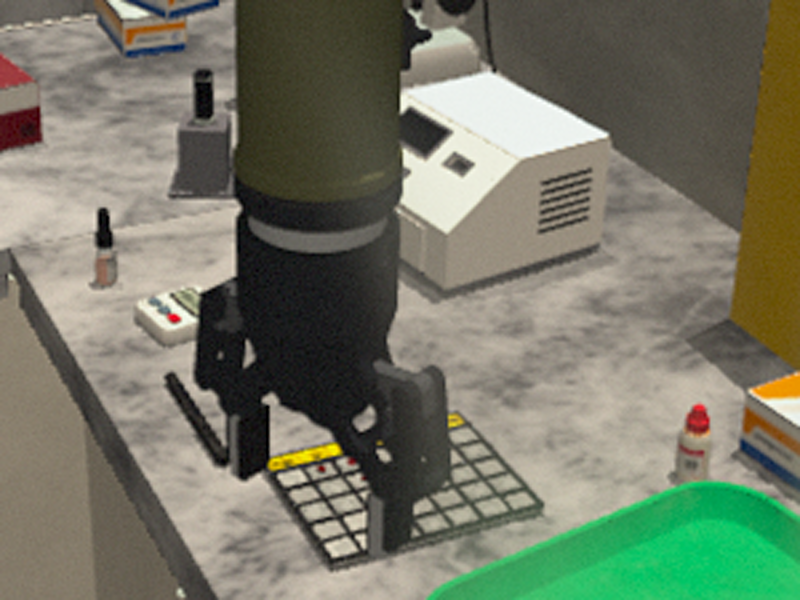

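View pics/b_top.png

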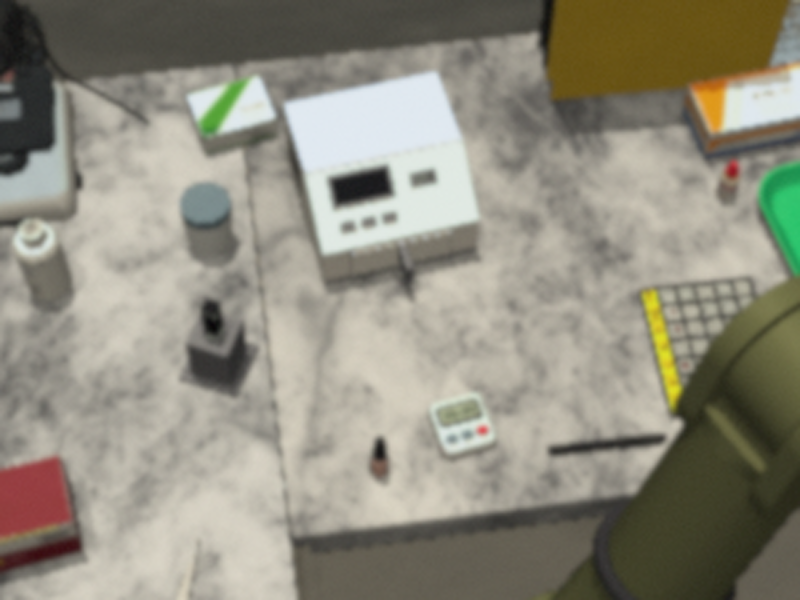

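View pics/a_scene.png

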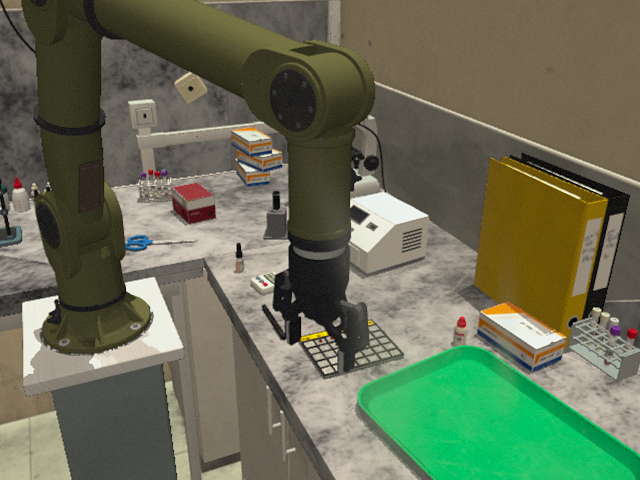

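```bash
cat > h.py <<'E'
import numpy as np,cv2
from scipy.spatial.transform import Rotation as Ro
def K(c):
    f=240/np.tan(np.radians(float(c["vertical_fov"])/2)); return f,float(c["cx"]),float(c["cy"])
def back(c,px,z):
    f,cx,cy=K(c); R=np.array(c["R"]);t=np.array(c["t"])
    d=R.T@np.array([(px[0]-cx)/f,(px[1]-cy)/f,1.]); o=-R.T@t
    return o+d*(z-o[2])/d[2]
def proj(c,X):
    f,cx,cy=K(c); p=np.atleast_2d(X)@np.array(c["R"]).T+np.array(c["t"])
    return np.c_[p[:,0]/p[:,2]*f+cx,p[:,1]/p[:,2]*f+cy]
def load(n): return dict(np.load(n))
def save(n,c):
    np.savez(n+".npz",**c); cv2.imwrite("pics/"+n+".png",c["pixels"])
def quat(zaxis,yaxis):
    z=np.array(zaxis,float);z/=np.linalg.norm(z);y=np.array(yaxis,float);y-=z*(y@z);y/=np.linalg.norm(y)
    q=Ro.from_matrix(np.c_[np.cross(y,z),y,z]).as_quat(); return [q[3],q[0],q[1],q[2]]
E
python3 - <<'E'
from h import *
t=load("a_top.npz");s=load("a_scene.npz")
T=lambda x,y,z:np.round(back(t,(x/2.6667+180,y/2.6667+130),z),3)
S=lambda x,y,z:np.round(back(s,(x/2.6667+200,y/2.6667+165),z),3)
print("holder",T(213,332,.072), "gripTop",T(213,303,.127), S(203,72,.127))
print("reader", T(325,285,0),T(475,258,0),T(287,100,.124),T(437,75,.124),"front68",T(320,253,.068),T(478,222,.068))
print("slot",T(424,177,.103),"pulltop",T(404,240,.058))
print("plate",*[S(*p,.01) for p in [(265,462),(455,415),(543,510),(333,565)]], T(645,290,.01),T(755,280,.01),T(675,412,.01))
print("jar",T(207,195,.076),"bigb",T(45,290,0),"drop",T(380,470,0),"timer",T(463,425,.02),"marker",T(550,450,.006),T(663,438,.006),"sb",T(728,195,0))
E
```

```text
holder [0.512 0.269 0.072] gripTop [0.516 0.264 0.127] [0.512 0.264 0.127]
reader [0.603 0.133 0.   ] [ 0.617 -0.051  0.   ] [0.789 0.153 0.124] [ 0.803 -0.03   0.124] front68 [0.604 0.137 0.068] [ 0.622 -0.052  0.068]
slot [0.67  0.006 0.103] pulltop [0.616 0.037 0.058]
plate [ 0.371 -0.241  0.01 ] [ 0.535 -0.241  0.01 ] [ 0.534 -0.378  0.01 ] [ 0.367 -0.374  0.01 ] [ 0.538 -0.242  0.01 ] [ 0.534 -0.375  0.01 ] [ 0.373 -0.239  0.01 ]
jar [0.699 0.26  0.076] bigb [0.641 0.463 0.   ] drop [0.352 0.102 0.   ] timer [0.385 0.004 0.02 ] marker [ 0.347 -0.09   0.006] [ 0.345 -0.219  0.006] sb [ 0.667 -0.378  0.   ]
```

```bash
python3 - <<'E'
from h import *
from rig import arm
w=load("a_wrist.npz"); q=arm.current_ee_rot(); p=np.array(arm.current_tcp_pos()); Rt=Ro.from_quat([q[1],q[2],q[3],q[0]]).as_matrix()
print(q,p,"cam in tool",Rt.T@(-w["R"].T@w["t"]-p)," axes(cols x,y,z)\n",Rt.T@w["R"].T)
print(Rt)
for h in (0.28,.33):
  for xy in ((.5,.15),(.52,.12)):
    for yx in ((0,1,0),(0,-1,0)):
      o=quat((0,0,-1),yx); print(h,xy,yx,arm.solve_ik([*xy,h],o))
E
```

```text
[ 3.36617928e-05  9.80283102e-01  1.97598174e-01 -1.96811502e-05] [ 0.25178318 -0.599276    0.2313306 ] cam in tool [ 0.06848184 -0.00023597 -0.14261452]  axes(cols x,y,z)
 [[-3.11633151e-04 -9.61792293e-01 -2.73780000e-01]
 [ 9.99999828e-01 -1.63515045e-04 -5.63830767e-04]
 [ 4.97520937e-04 -2.73780129e-01  9.61792178e-01]]
[[ 9.21909923e-01  3.87404303e-01 -2.52831803e-05]
 [ 3.87404301e-01 -9.21909921e-01 -7.37740920e-05]
 [-5.18892155e-05  5.82182547e-05 -9.99999997e-01]]
0.28 (0.5, 0.15) (0, 1, 0) [ 0.66395483  0.10958231 -1.06567333  1.66211623  0.09685539  1.4269528
  1.15770293]
0.28 (0.5, 0.15) (0, -1, 0) [-0.09544397  0.03924695 -0.25349867  1.68326479  0.00995291  1.42034132
 -1.92104387]
0.28 (0.52, 0.12) (0, 1, 0) [ 0.67756202  0.14486699 -1.03660691  1.63687318  0.12579244  1.43167083
  1.19884217]
0.28 (0.52, 0.12) (0, -1, 0) [-0.03923826  0.06426418 -0.24850398  1.65765721  0.01597315  1.42165892
 -1.86041996]
0.33 (0.5, 0.15) (0, 1, 0) [ 0.6375795   0.08429712 -1.02825542  1.57596208  0.07225478  1.52215811
  1.17817554]
0.33 (0.5, 0.15) (0, -1, 0) [-0.0898382   0.02828288 -0.25770201  1.59630525  0.00721733  1.51793937
 -1.91861929]
0.33 (0.52, 0.12) (0, 1, 0) [ 0.67645429  0.12563475 -1.03206663  1.55029843  0.10786956  1.52684362
  1.2139171 ]
0.33 (0.52, 0.12) (0, -1, 0) [ 0.01655646  0.05587355 -0.30613257  1.56912123  0.01685326  1.51919793
 -1.86079323]
```

```bash
python3 - <<'E'
from h import *
from rig import arm
o=quat((0,0,-1),(0,1,0))
arm.goto([.5,.14,.33],o)
c=arm.capture("wrist"); save("w1",c)
for t in ["reader","rod_grip","holder_mouth","drawer_pull","release_slot"]:
    print(t,[(round(d["p"],2),np.round(np.array(d["bbox"])*[640,480,640,480]).tolist()) for d in arm.look_for(t,c)[:2]])
print(arm.current_time_s(),arm.current_tcp_pos(),arm.current_joint_pos())
E
```

```text
reader [(0.9, [248.0, 321.0, 162.0, 157.0])]
rod_grip [(0.55, [429.0, 212.0, 36.0, 29.0])]
holder_mouth [(0.67, [242.0, 265.0, 89.0, 46.0]), (0.59, [408.0, 194.0, 77.0, 72.0])]
drawer_pull [(0.67, [249.0, 322.0, 160.0, 157.0]), (0.61, [240.0, 266.0, 93.0, 43.0])]
release_slot [(0.72, [248.0, 325.0, 159.0, 158.0]), (0.63, [209.0, 104.0, 63.0, 64.0])]
5.0167 [0.50010489 0.13975522 0.32997452] [ 0.68144822  0.07728051 -1.04832195  1.58159674  0.06692111  1.52150333
  1.20141315]
```

View pics/w1.png

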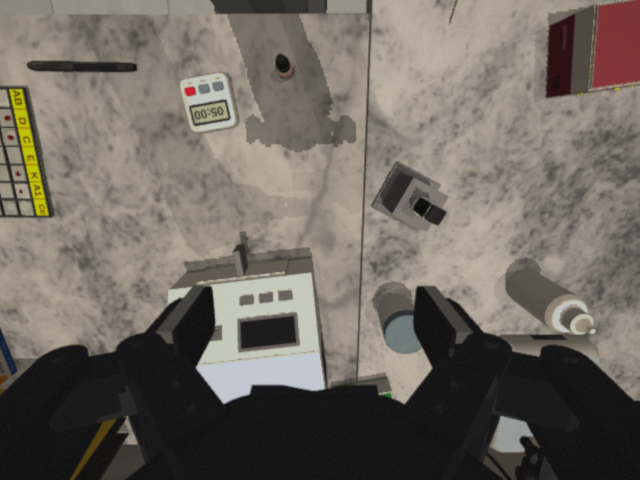

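```bash
python3 - <<'E'
import cv2,numpy as np
a=cv2.imread("pics/w1.png")
x=cv2.resize(a[150:240,360:460],(660,594),interpolation=cv2.INTER_CUBIC)
cv2.imwrite("pics/w1h.png",x)
y=cv2.resize(a[220:400,150:340],(633,600),interpolation=cv2.INTER_CUBIC)
cv2.imwrite("pics/w1r.png",y)
E
```

```text
(no output)
```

View pics/w1h.png

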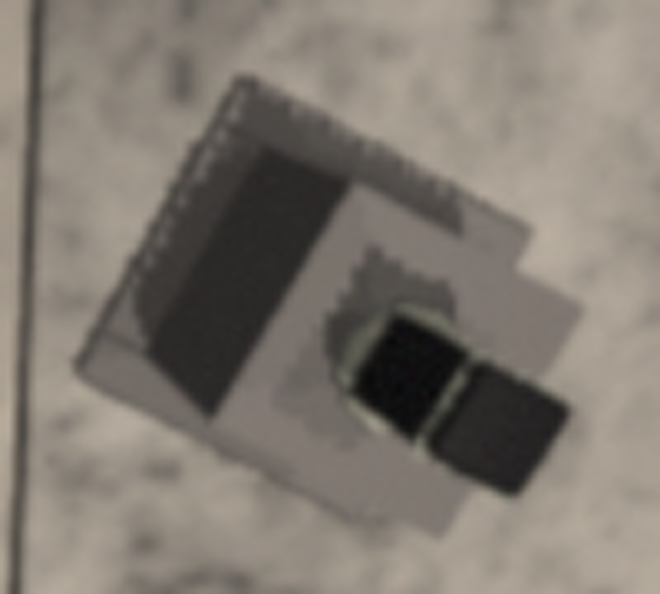

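View pics/w1r.png

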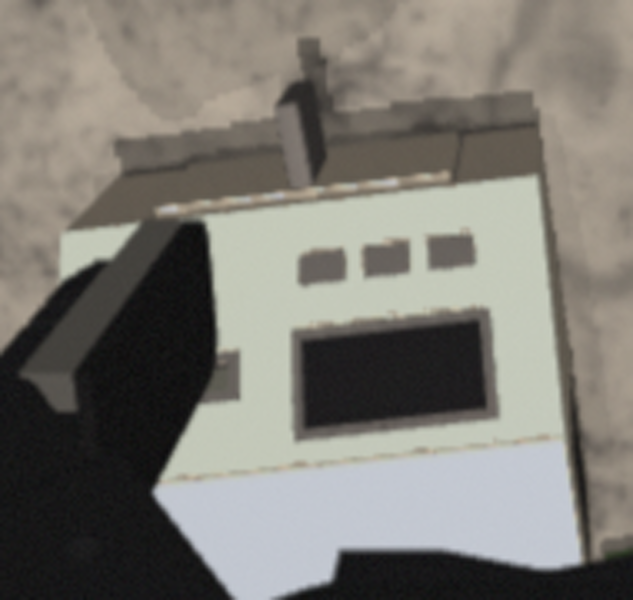

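```bash
python3 - <<'E'
from h import *
from scipy.optimize import least_squares
c=load("w1.npz")
s=6.6;g=np.array([(485,362),(570,410),(515,495),(428,443)])/s+[360,150]
b=np.array([(352,182),(583,308),(440,537),(212,415)])/s+[360,150]
for n,q,z in (("grip",g,.127),("block",b,.072)):
    P=np.array([back(c,p,z) for p in q]); m=P.mean(0)
    e=np.roll(P,-1,0)-P
    print(n,m.round(4),"sides",np.linalg.norm(e,axis=1).round(4),"ang",np.degrees(np.arctan2(e[:,1],e[:,0])).round(1))
k=3.3316
px=np.array([(62,232),(540,175),(563,437)])/k+[150,220]
L=np.array([(-95,-95,68),(-95,95,68),(-15,95,124)])/1e3
def W(p,L): 
    cs,sn=np.cos(p[2]),np.sin(p[2]); return np.c_[p[0]+cs*L[:,0]-sn*L[:,1],p[1]+sn*L[:,0]+cs*L[:,1],L[:,2]]
r=least_squares(lambda p:(proj(c,W(p,L))-px).ravel(),[.7,.05,.08])
print(r.x,np.degrees(r.x[2]),r.fun.round(2))
Q=np.array([(-45,-40,103),(-45-10*.819/2,-28,103-2.87),(-45+4.1,-28,103+2.87),(-135,5,58),(-135,-5,58),(-15,-95,124),(-95,95,0),(-95,-95,0)])/1e3
print(((proj(c,W(r.x,Q))-[150,220])*k).round(0).tolist()); print(W(r.x,Q[:1]))
t=load("a_top.npz"); print(((proj(t,W(r.x,np.r_[L,Q[:1]]))-[180,130])*2.667).round().tolist())
print(((proj(t,[[.512,.265,.127]])-[180,130])*2.667))
E
```

```text
grip [0.5097 0.2672 0.127 ] sides [0.0163 0.0158 0.0171 0.0153] ang [  61.3  -27.9 -120.3  149.1]
block [0.5101 0.2676 0.072 ] sides [0.0495 0.0487 0.0501 0.0483] ang [  62.4  -27.1 -118.   152.2]
[0.70520577 0.05327375 0.12520127] 7.1735041914684965 [-0.39 -0.3  -0.56 -0.32  0.87  0.66]
[[198.0, 376.0], [229.0, 358.0], [229.0, 386.0], [297.0, 97.0], [271.0, 100.0], [50.0, 497.0], [539.0, 115.0], [123.0, 165.0]]
[[0.66555298 0.0079675  0.103     ]]
[[479.0, 222.0], [322.0, 257.0], [304.0, 174.0], [423.0, 181.0]]
[[212.22268813 305.96029095]]
```

```bash
python3 - <<'E'
from h import *
from rig import arm
o=quat((0,0,-1),(-.125,.99,0))
arm.goto([.70,.02,.29],o)
c=arm.capture("wrist"); save("w2",c)
print(arm.current_time_s(),arm.current_tcp_pos(),arm.current_joint_pos())
cv2.imwrite("pics/w2b.png",cv2.resize(c["pixels"][150:350,170:430],(780,600),interpolation=cv2.INTER_CUBIC))
E
```

```text
6.0083 [0.69919541 0.02228584 0.29169035] [ 0.56652707  0.61135264 -1.05921347  1.18539911  0.52482034  1.61663989
  1.32334996]
```

View pics/w2.png

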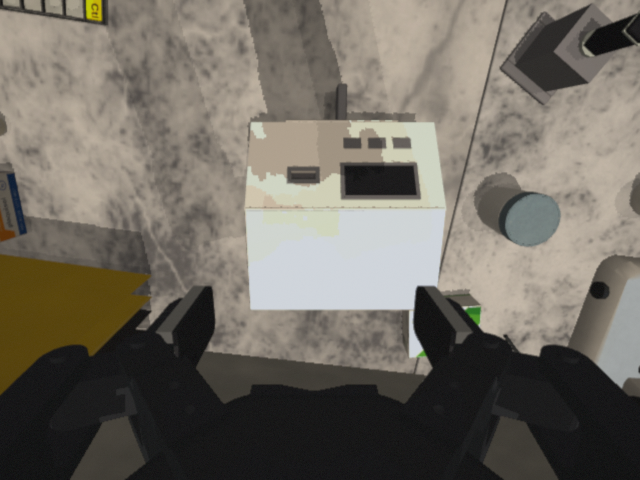

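View pics/w2b.png

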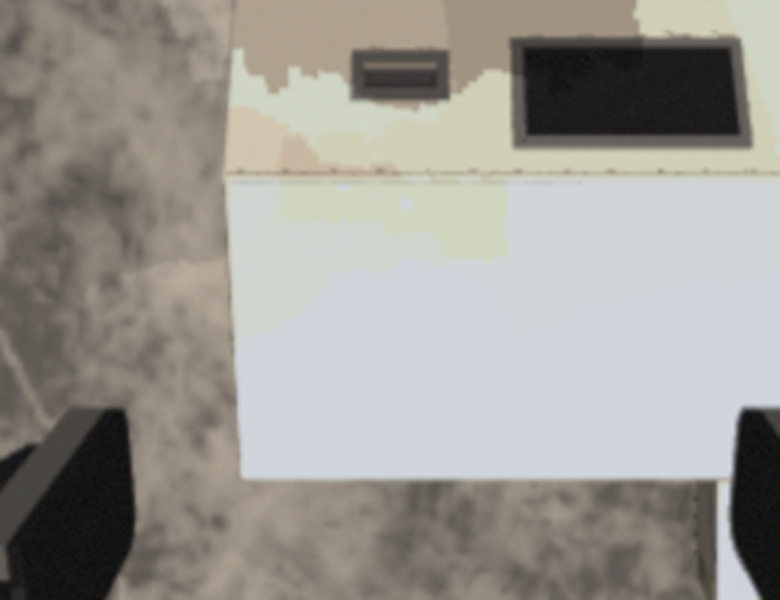

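```bash
python3 - <<'E'
from h import *
import cv2
a=cv2.imread("pics/w2.png")
cv2.imwrite("pics/w2c.png",cv2.resize(a[80:220,235:345],(471,600),interpolation=cv2.INTER_CUBIC))
cv2.imwrite("pics/w2d.png",cv2.resize(a[80:220,335:455],(514,600),interpolation=cv2.INTER_CUBIC))
E
```

```text
(no output)
```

View pics/w2c.png

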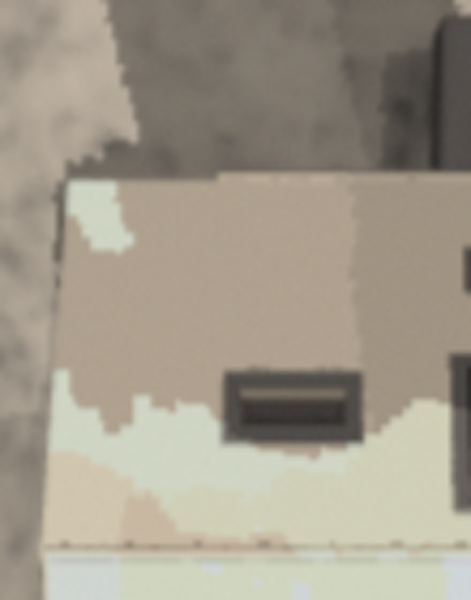

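View pics/w2d.png

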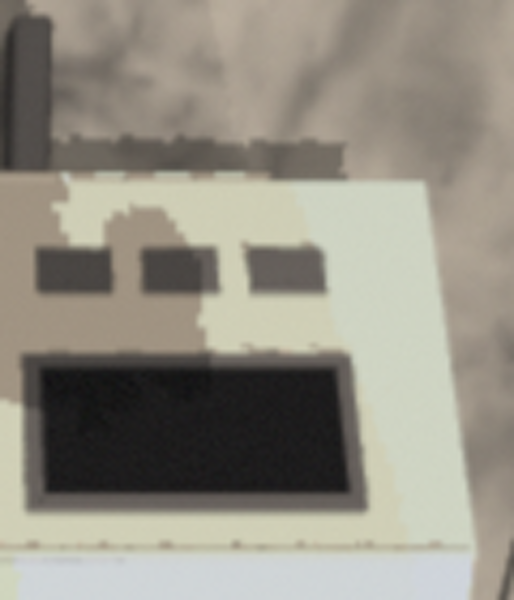

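```bash
python3 - <<'E'
from h import *
from scipy.optimize import least_squares
c1=load("w1.npz");c2=load("w2.npz")
def W(p,L): 
    cs,sn=np.cos(p[2]),np.sin(p[2]); return np.c_[p[0]+cs*L[:,0]-sn*L[:,1],p[1]+sn*L[:,0]+cs*L[:,1],L[:,2]]
k=3.3316
px1=np.array([(62,232),(540,175),(563,437)])/k+[150,220]
L1=np.array([(-95,-95,68),(-95,95,68),(-15,95,124)])/1e3
px2=np.array([(250.2,122),(434.7,122),(245.5,208.1),(445.9,208.4),(250.7,309.3)])
L2=np.array([(-95,-95,68),(-95,95,68),(-15,-95,124),(-15,95,124),(90,-95,124)])/1e3
S=np.array([(-45,-40,103),(-135,5,58),(-135,-5,58)])/1e3
for n,f in (("2 only",lambda p:(proj(c2,W(p,L2))-px2).ravel()),("both",lambda p:np.r_[(proj(c2,W(p,L2))-px2).ravel(),(proj(c1,W(p,L1))-px1).ravel()])):
    r=least_squares(f,[.7,.05,.08]); print(n,r.x,np.degrees(r.x[2]),r.fun.round(1)); 
    print(proj(c2,W(r.x,S)).round(1).tolist(),W(r.x,S[:1]))
print("slot direct",back(c2,(303.6,174.8),.103))
# IK feasibility
from rig import arm
yaw=.118;X=np.array([np.cos(yaw),np.sin(yaw),0]);Y=np.array([-np.sin(yaw),np.cos(yaw),0])
d=.574*X-.819*np.array([0,0,1.]); m=np.array([.6665,.0085,.103])
for s in (1,-1):
  for ya in (Y,np.cross(d,Y)):
    for dep in (-.05,.04):
        tip=m+d*dep; tcp=tip-d*(.098-.019)
        print(s,dep,tcp.round(3),arm.solve_ik(tcp,quat(d,s*ya)))
for a in (-27.7,62.3,-207.7,152.3,-117.7):
    a=np.radians(a); print(np.degrees(a),arm.solve_ik([.510,.2675,.083],quat((0,0,-1),(np.cos(a),np.sin(a),0))))
E
```

```text
2 only [0.70533576 0.05324112 0.12782313] 7.323725945167594 [ 0.6 -0.3 -0.3 -0.4 -0.9  0.7  0.9  0.2 -0.3  0. ]
[[303.5, 174.1], [347.6, 81.2], [337.9, 81.2]] [[0.6658019  0.00783106 0.103     ]]
both [0.70532745 0.05327845 0.12725981] 7.291450111637202 [ 0.7 -0.4 -0.2 -0.4 -0.9  0.6  1.   0.2 -0.3 -0.  -0.5 -0.1 -0.7 -0.3
  0.8  0.6]
[[303.5, 174.0], [347.7, 81.2], [338.0, 81.2]] [[0.66576801 0.00789067 0.103     ]]
slot direct [0.66649704 0.00802984 0.103     ]
1 -0.05 [ 0.593 -0.     0.209] [ 1.06946302 -0.25246995 -0.93988693  2.13349056 -0.56998736  0.61495501
  2.15084412]
1 0.04 [0.644 0.006 0.135] [ 1.25457178  0.20306492 -1.33342454  2.1029372   0.35969134  0.39608659
  1.38656491]
1 -0.05 [ 0.593 -0.     0.209] [ 1.04904721 -0.24685522 -0.92403793  2.13382993 -0.55663938  0.61134346
  0.56893127]
1 0.04 [0.644 0.006 0.135] [ 1.05533253  0.11783656 -1.10066492  2.1056948   0.11716694  0.37471295
  0.01287845]
-1 -0.05 [ 0.593 -0.     0.209] [ 0.9597588  -0.22596281 -0.85277745  2.135433   -0.50302168  0.59802053
 -1.04694918]
-1 0.04 [0.644 0.006 0.135] [-1.08124636  0.00228087  1.08250694  2.16467058 -0.19254947  0.37412127
 -1.29461008]
-1 -0.05 [ 0.593 -0.     0.209] [ 0.9597588  -0.22596281 -0.85277745  2.135433   -0.50302168  0.59802053
 -2.61774551]
-1 0.04 [0.644 0.006 0.135] None
-27.7 [ 0.11777776  0.38585063 -0.77031561  1.78668466  0.30003389  1.09021253
 -1.23996905]
62.29999999999999 [ 0.31120145  0.49081834 -1.03683761  1.78111855  0.4631758   1.13874732
  0.21217132]
-207.7 [ 0.41330949  0.59695646 -1.2072667   1.77860676  0.59996658  1.19585947
  1.68631293]
152.3 [ 0.41330949  0.59695646 -1.2072667   1.77860676  0.59996658  1.19585947
  1.68631293]
-117.7 [-1.39389588  0.46822246  1.07043048  1.83844034 -0.45795863  1.10984735
 -2.21124487]
```

```bash
cat >> h.py <<'E'
yaw=.1275
X=np.array([np.cos(yaw),np.sin(yaw),0]);Y=np.array([-np.sin(yaw),np.cos(yaw),0]);Z=np.array([0,0,1.])
org=np.array([.7054,.0532,0])
d=np.sin(np.radians(35))*X-np.cos(np.radians(35))*Z
def rd(x,y,z): return org+X*x/1e3+Y*y/1e3+Z*z/1e3
slot=rd(-45,-40,103)
ins=quat(d,np.cross(d,Y))
ah=np.radians(62.3); hq=quat((0,0,-1),(np.cos(ah),np.sin(ah),0)); H=np.array([.510,.2675,0])
E
python3 - <<'E'
from h import *
from rig import arm
print(slot)
arm.goto([*H[:2],.24],hq)
arm.line_to([*H[:2],.085],feed=.15)
print(arm.current_tcp_pos(),arm.current_joint_pos(),arm.current_force())
c=arm.capture("wrist"); save("w3",c)
arm.gripper_to(0.0,50)
print(arm.current_gripper_width(),arm.current_force(),arm.current_moment(),arm.current_time_s())
c=arm.capture("wrist"); save("w4",c)
E
```

```text
[0.66585146 0.00780272 0.103     ]
[0.51066272 0.26802999 0.08599032] [ 0.31038764  0.48580547 -1.03547492  1.7781517   0.45786146  1.14104796
  0.21596565] [-0.58776079  0.04757009 -0.12654925]
0.017285807961513674 [-0.26690794 -0.29479892  1.40347515] [-0.06475193  0.00685286  0.00613838] 9.0667
```

View pics/w4.png

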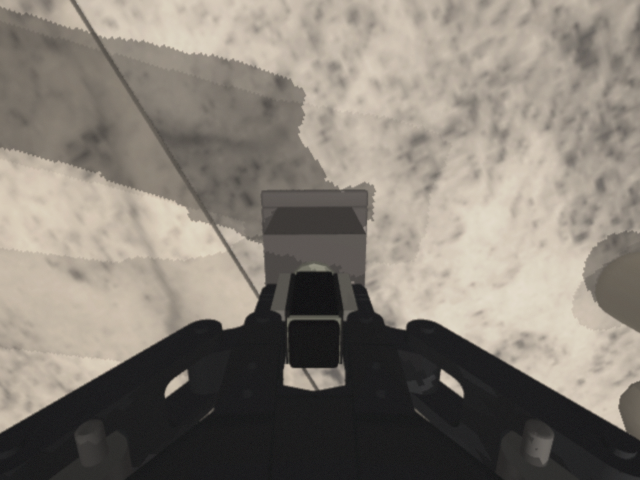

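```bash
python3 - <<'E'
from h import *
from rig import arm
p=np.array(arm.current_tcp_pos()); print(p)
arm.line_to([p[0],p[1],.24],feed=.2)
TL=.081
arm.goto(slot-d*(.012+TL),ins) if False else arm.goto(slot-d*(.05+TL),ins)
arm.line_to(slot-d*(.012+TL),feed=.1)
arm.hold(.2)
c=arm.capture("wrist"); save("w5",c)
print(slot-d*(.012+TL),arm.current_tcp_pos(),arm.current_joint_pos(),arm.current_time_s(),arm.current_force())
print("slot px",proj(c,[slot,slot-d*.012]))
cv2.imwrite("pics/w5b.png",cv2.resize(c["pixels"][60:330,180:480],(667,600),interpolation=cv2.INTER_CUBIC))
s=arm.capture("scene"); save("s5",s)
E
```

```text
[0.5100815  0.26754471 0.08514269]
[0.61294184 0.00101995 0.17918114] [0.61311148 0.00098514 0.17978039] [ 0.950535   -0.1075135  -0.89645632  2.12874731 -0.37000852  0.49862898
  0.43200066] 11.9167 [ 0.40966449 -0.35620011  0.06577754]
slot px [[314.06980554 234.71903007]
 [314.08788705 239.55364681]]
```

View pics/w5.png

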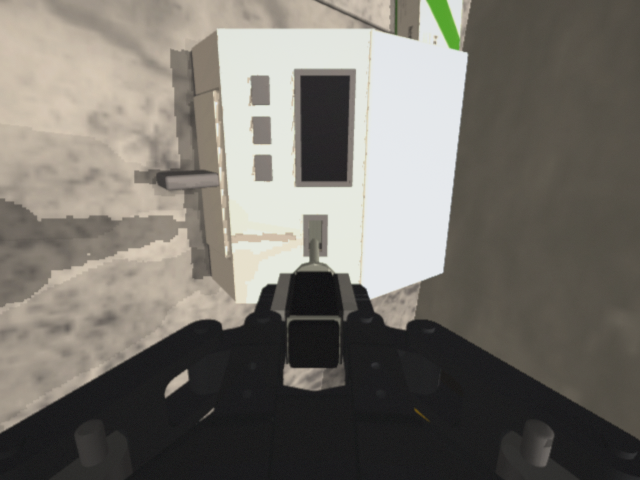

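View pics/w5b.png

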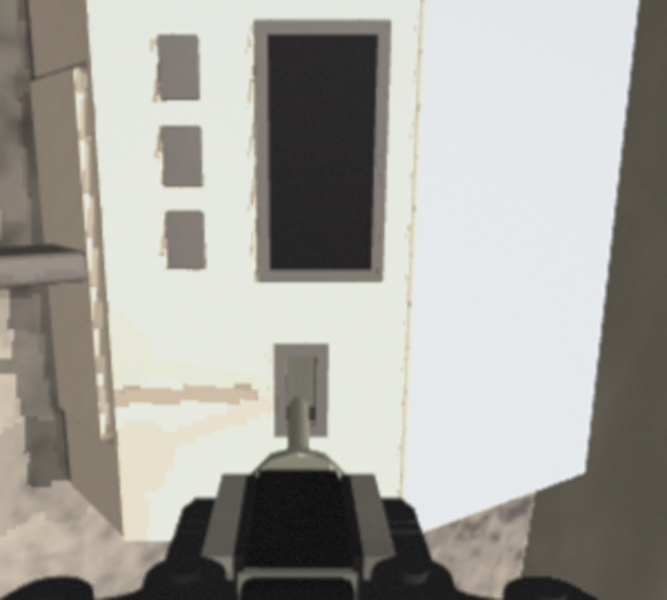

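```bash
python3 - <<'E'
from h import *
from rig import arm
u=np.cross(d,Y); TL=.081; S=slot+u*.0007
for dep in (-.003,.01,.026,.034,.0385,.0395):
    arm.line_to(S+d*(dep-TL),feed=.06)
    f=np.array(arm.current_force()); e=np.array(arm.current_tcp_pos())-(S+d*(dep-TL))
    print(dep,"axial",round(f@d,2),"u",round(f@u,2),"Y",round(f@Y,2),"err",(np.array([e@d,e@u,e@Y])*1e3).round(2),arm.current_time_s())
    if abs(f@u)>6 or -f@d>15: break
c=arm.capture("wrist"); save("w6",c)
E
```

```text
-0.003 axial -0.2 u -0.77 Y -0.04 err [-0.  -0.2  0.1] 12.2667
0.01 axial -0.47 u 0.05 Y -0.34 err [-0.08 -0.14  0.06] 12.6333
0.026 axial 0.41 u -0.19 Y 0.93 err [-0.18  0.02  0.09] 13.05
0.034 axial -1.27 u -0.12 Y 0.66 err [-0.42  0.8  -0.13] 13.3333
0.0385 axial -4.13 u -0.66 Y -1.7 err [-0.27 -0.06 -0.32] 13.5833
0.0395 axial -4.37 u 0.34 Y -1.52 err [-0.14 -0.04 -0.28] 13.8333
```

View pics/w6.png

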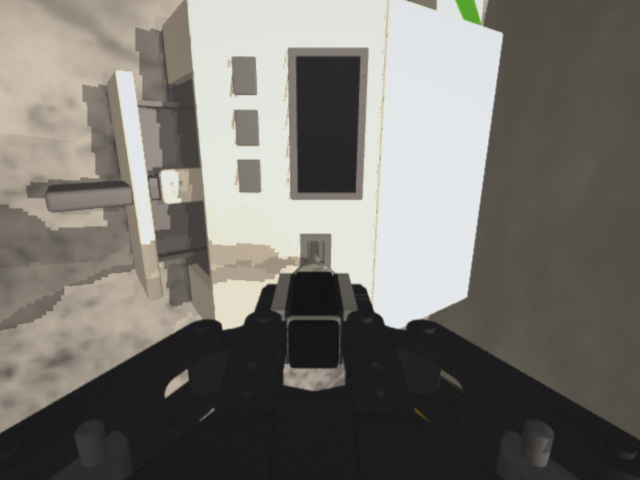

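```bash
python3 - <<'E'
from h import *
from rig import arm
u=np.cross(d,Y); TL=.081; S=slot+u*.0007
arm.line_to(S-d*(.06+TL),feed=.15)
arm.goto([.5101,.2675,.24],hq)
arm.line_to([.5101,.2675,.166],feed=.15)
arm.hold(.15)
c=arm.capture("wrist"); save("w7",c)
print(arm.current_tcp_pos(),proj(c,[[.51,.2675,.072],[.51,.2675,.085]]),arm.current_time_s(),arm.current_force())
cv2.imwrite("pics/w7b.png",cv2.resize(c["pixels"][120:345,200:440],(640,600),interpolation=cv2.INTER_CUBIC))
E
```

```text
[0.51077344 0.26785509 0.16723926] [[313.22420833 234.20984023]
 [313.22800657 239.42107224]] 16.625 [-1.02398867  0.59999849 -0.48792211]
```

View pics/w7b.png

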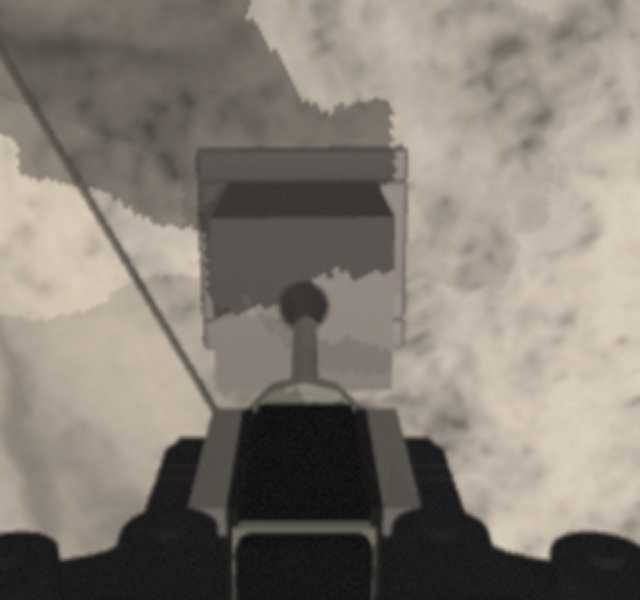

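```bash
python3 - <<'E'
from h import *
from rig import arm
for z in (.12,.088,.0855,.085):
    arm.line_to([.5101,.2675,z],feed=.1 if z>.087 else .03)
    f=np.array(arm.current_force()); print(z,f.round(2),arm.current_tcp_pos()); 
    if f[2]>4: break
arm.gripper_to(.05)
print(arm.current_gripper_width(),arm.current_force())
arm.line_to([.5101,.2675,.22],feed=.2)
c=arm.capture("wrist"); save("w8",c); print(arm.current_time_s())
c=arm.capture("top"); save("t8",c)
E
```

```text
0.12 [0.74 0.25 0.22] [0.51008808 0.26774881 0.12001301]
0.088 [-0.34 -0.3  -0.15] [0.50985766 0.26754438 0.0877402 ]
0.0855 [-0.51 -0.52  0.44] [0.51021204 0.26755124 0.08574696]
0.085 [ 0.5   0.28 -0.19] [0.51022164 0.26752483 0.08516815]
0.04975083482814978 [-0.35942799 -0.20506674  0.52629024]
19.4917
```

View pics/w8.png

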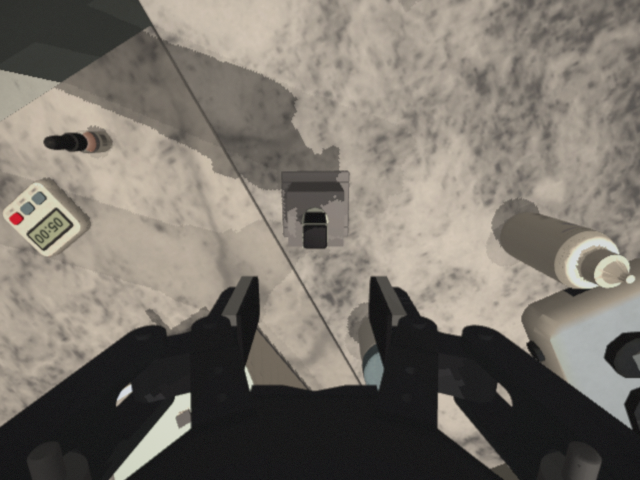

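```bash
python3 - <<'E'
from h import *
from rig import arm
dq=quat(-Z,Y)
arm.goto(rd(-147,0,170),dq)
arm.hold(.1)
c=arm.capture("wrist"); save("w9",c); print(arm.current_tcp_pos(),rd(-147,0,170),arm.current_time_s(),arm.current_joint_pos())
P=np.array([rd(-165,5,58),rd(-165,-5,58),rd(-129,-5,58),rd(-129,5,58)])
print(proj(c,P))
im=c["pixels"].copy(); cv2.polylines(im,[proj(c,P).astype(np.int32)],True,(0,0,255),1); cv2.imwrite("pics/w9b.png",im)
E
```

```text
[0.55957361 0.03679995 0.17038116] [0.55959322 0.03450824 0.17      ] 20.65 [ 0.71308402  0.29885572 -0.9616968   1.73132208  0.25723575  1.24526163
  1.39035939]
[[316.95809058 206.46393818]
 [304.00801501 206.43473146]
 [304.25071175 250.57167836]
 [316.72753209 250.59688327]]
```

View pics/w9b.png

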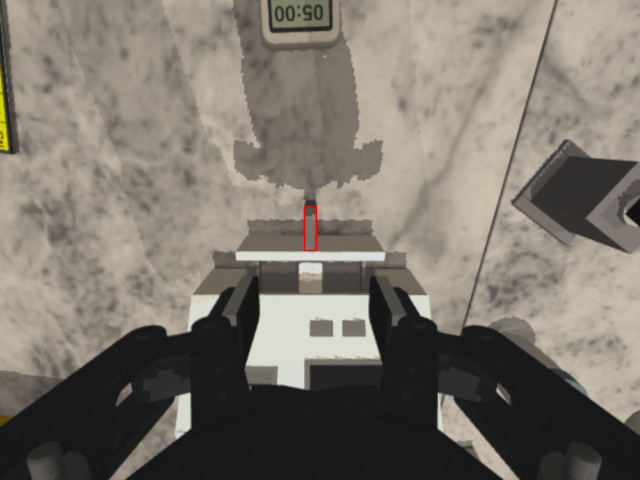

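```bash
python3 - <<'E'
from h import *
from rig import arm
arm.line_to(rd(-147,0,30),feed=.15)
print(arm.current_tcp_pos(),arm.current_force())
arm.gripper_to(0,30); print(arm.current_gripper_width(),np.array(arm.current_force())@X)
for x in (-160,-200,-213,-215,-216,-217,-218,-219,-220):
    arm.line_to(rd(x,0,30),feed=.1 if x>-214 else .04)
    f=np.array(arm.current_force()); print(x,round(f@X,2),f.round(1),arm.current_time_s())
    if f@X>6: break
arm.gripper_to(.04); 
p=np.array(arm.current_tcp_pos())
arm.line_to([p[0],p[1],.17],feed=.2)
c=arm.capture("wrist"); save("w10",c); print(arm.current_tcp_pos(),arm.current_time_s())
P=np.array([rd(-235,5,58),rd(-235,-5,58),rd(-199,-5,58),rd(-199,5,58)])
Q=np.array([rd(x,y,36) for x,y in ((-180,-10),(-180,10),(-110,10),(-110,-10))])
im=c["pixels"].copy(); 
for A in (P,Q): cv2.polylines(im,[proj(c,A).round().astype(np.int32)],True,(0,0,255),1)
cv2.imwrite("pics/w10b.png",im)
E
```

```text
[0.56042954 0.03474133 0.03094263] [ 0.20284999  0.33721952 -0.43152316]
0.009237367540792997 -0.5326778023525589
-160 -0.96 [-0.8 -1.1  5.3] 22.45
-200 -0.49 [-0.3 -1.8  6.7] 23.0
-213 -1.0 [-0.8 -1.7  6.4] 23.2833
-215 0.5 [ 0.9 -3.1  6.8] 23.5333
-216 4.57 [ 4.9 -2.4  3.9] 23.7833
-217 7.59 [ 7.8 -1.4  0.5] 24.0333
[0.48810104 0.02574291 0.16857529] 25.3333
```

View pics/w10b.png

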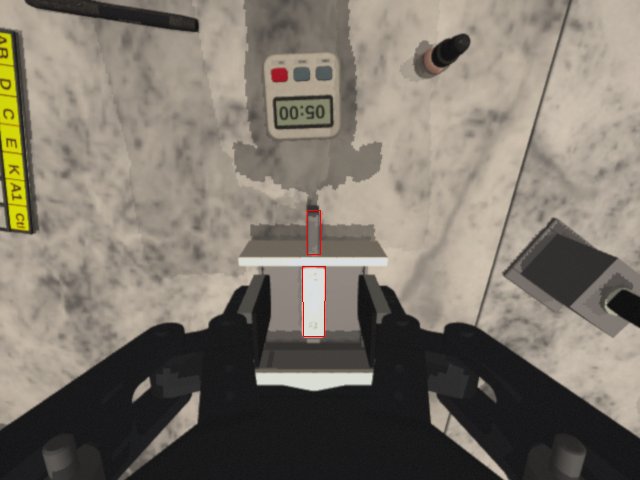

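```bash
python3 - <<'E'
from h import *
from rig import arm
arm.line_to(rd(-145,0,100),feed=.2)
arm.line_to(rd(-145,0,36),feed=.12)
arm.line_to(rd(-145,0,31),feed=.03)
arm.hold(.2)
p=np.array(arm.current_tcp_pos()); print((p-rd(-145,0,31)).round(4),arm.current_force())
c=arm.capture("wrist"); save("w11",c)
print(arm.current_time_s())
cv2.imwrite("pics/w11b.png",cv2.resize(c["pixels"][160:400,180:460],(700,600),interpolation=cv2.INTER_CUBIC))
E
```

```text
[0.0001 0.     0.0001] [ 0.51034914 -0.36624224  0.30062603]
27.2417
```

View pics/w11b.png

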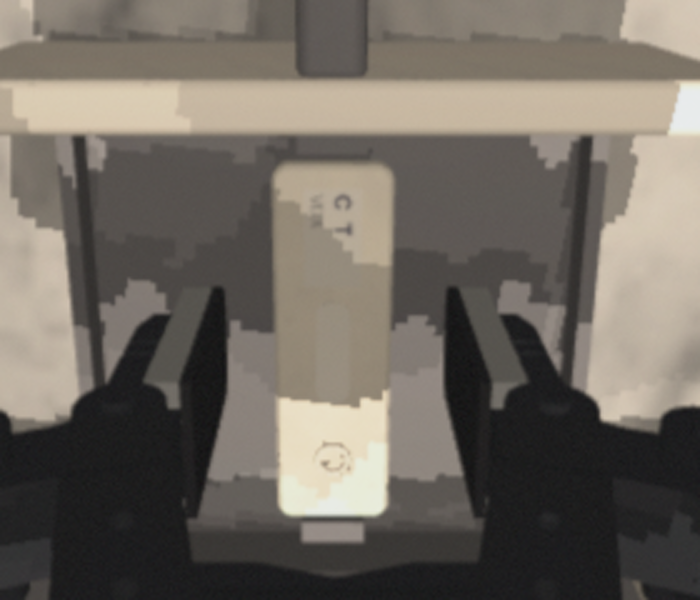

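```bash
python3 - <<'E'
from h import *
from rig import arm
arm.gripper_to(0,25); print(arm.current_gripper_width(),arm.current_force(),arm.current_tcp_pos())
arm.line_to(rd(-145,0,50),feed=.05)
arm.hold(.1)
c=arm.capture("wrist"); save("w12",c)
print(arm.current_gripper_width(),arm.current_time_s())
cv2.imwrite("pics/w12b.png",cv2.resize(c["pixels"][160:400,180:460],(700,600),interpolation=cv2.INTER_CUBIC))
E
```

```text
0.019676458440091676 [ 6.63755511e-01 -4.36247304e-04  1.00374559e+00] [0.56172239 0.03479741 0.03115451]
0.019813298423158345 28.225
```

View pics/w12b.png

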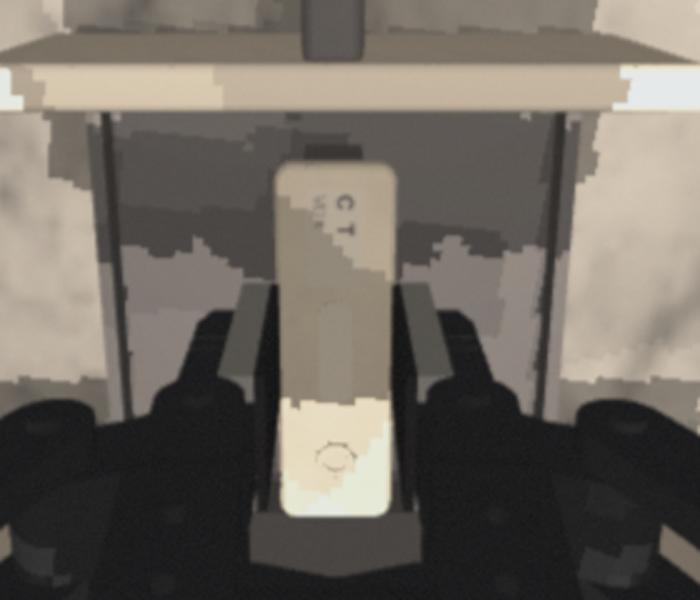

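```bash
python3 - <<'E'
from h import *
from rig import arm
arm.line_to(rd(-145,0,200),feed=.2)
pq=quat(-Z,(0,1,0))
arm.line_to([.53,-.29,.20],rotation=pq,feed=.22)
arm.hold(.2)
c=arm.capture("wrist"); save("w13",c)
print(arm.current_gripper_width(),arm.current_time_s(),arm.current_tcp_pos(),arm.current_joint_pos())
E
```

```text
0.019697493665975275 31.0083 [ 0.53023851 -0.2893072   0.20014481] [ 1.1225214   0.34288384 -0.82123368  1.59124914  0.25698442  1.31976341
  1.83805996]
```

View pics/w13.png

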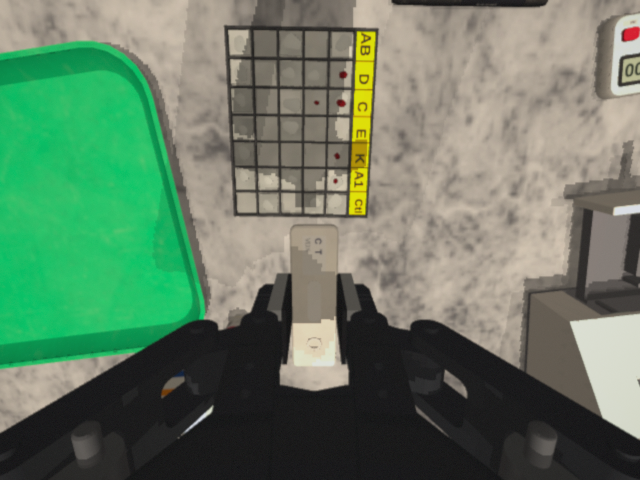

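```bash
python3 - <<'E'
from h import *
c=load("w13.npz")
P=np.array([back(c,p,.01) for p in ((225,27),(378,29),(367,216),(235,215))]); print(P.round(4),P.mean(0))
e=np.roll(P,-1,0)-P; print(np.linalg.norm(e,axis=1),np.degrees(np.arctan2(e[:,1],e[:,0])))
Q=np.array([back(c,p,.201) for p in ((290,226),(338,226),(336,366),(293,366))]); print(Q.round(4))
E
```

```text
[[ 0.3677 -0.3672  0.01  ]
 [ 0.369  -0.2328  0.01  ]
 [ 0.5377 -0.235   0.01  ]
 [ 0.5368 -0.3691  0.01  ]] [ 0.45278587 -0.3010355   0.01      ]
[0.1344004  0.16863721 0.13405409 0.16913881] [ 89.40779242  -0.73905274 -90.37758923 179.37901499]
[[ 0.4977 -0.2996  0.201 ]
 [ 0.4977 -0.2786  0.201 ]
 [ 0.5693 -0.2781  0.201 ]
 [ 0.5693 -0.2994  0.201 ]]
```

```bash
python3 - <<'E'
from h import *
from rig import arm
from scipy.optimize import least_squares
c=arm.capture("top"); save("t14",c); s=arm.capture("scene"); save("s14",s)
L=np.array([[sx*.086,sy*.068] for sx,sy in ((-1,-1),(-1,1),(1,1),(1,-1))])
for cam,n in ((c,"t14"),(s,"s14")):
  im=cv2.resize(cam["pixels"],None,fx=4,fy=4,interpolation=cv2.INTER_CUBIC)
  for y,col in ((-.301,(0,0,255)),(-.308,(255,0,0))):
    q=proj(cam,np.c_[L+[.453,y],np.full(4,.01)])
    cv2.polylines(im,[((q+.5)*4).round().astype(np.int32)],True,col,1)
  m=q.mean(0)*4; x0,y0=int(m[0]-300),int(m[1]-250)
  cv2.imwrite(f"pics/{n}b.png",im[max(y0,0):y0+500,max(0,x0):x0+600])
E
```

```text
(no output)
```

View pics/t14b.png

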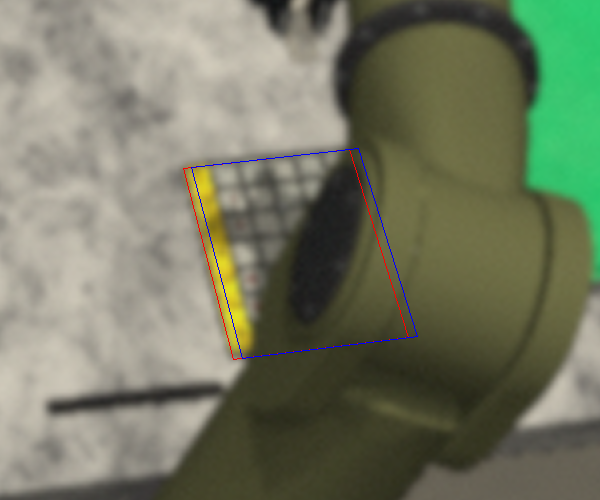

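View pics/s14b.png

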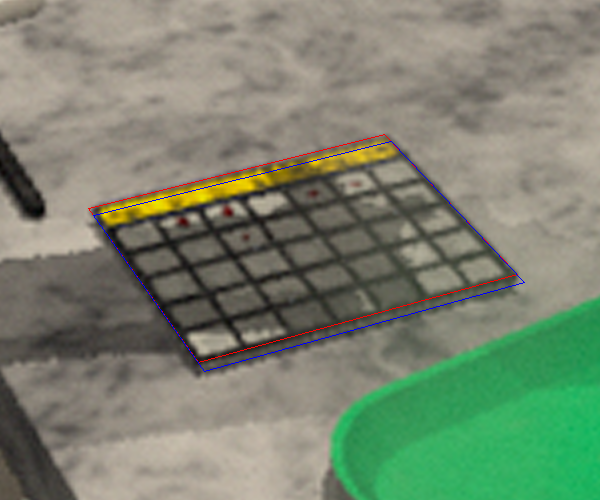

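```bash
python3 - <<'E'
from h import *
from rig import arm
w=load("w13.npz");q=arm.current_ee_rot(); p=np.array(arm.current_tcp_pos()); Rt=Ro.from_quat([q[1],q[2],q[3],q[0]]).as_matrix()
print(Rt.T@(-w["R"].T@w["t"]-p)); print(Rt.T@w["R"].T, Rt)
arm.line_to([.453,-.306,.13],rotation=quat(-Z,(.012,1,0)),feed=.15)
arm.hold(.2)
c=arm.capture("wrist"); save("w15",c)
print(arm.current_time_s(),arm.current_tcp_pos())
E
```

```text
[ 0.06994061  0.00045848 -0.14269332]
[[ 6.93302817e-04 -9.62082236e-01 -2.72758668e-01]
 [ 9.99999724e-01  5.94089278e-04  4.46328201e-04]
 [-2.67361433e-04 -2.72758902e-01  9.62082382e-01]] [[-9.99999864e-01 -5.20486005e-04  2.45322552e-05]
 [-5.20488702e-04  9.99999858e-01 -1.10047450e-04]
 [-2.44749736e-05 -1.10060204e-04 -9.99999994e-01]]
32.2083 [ 0.45391956 -0.30576845  0.13051182]
```

View pics/w15.png

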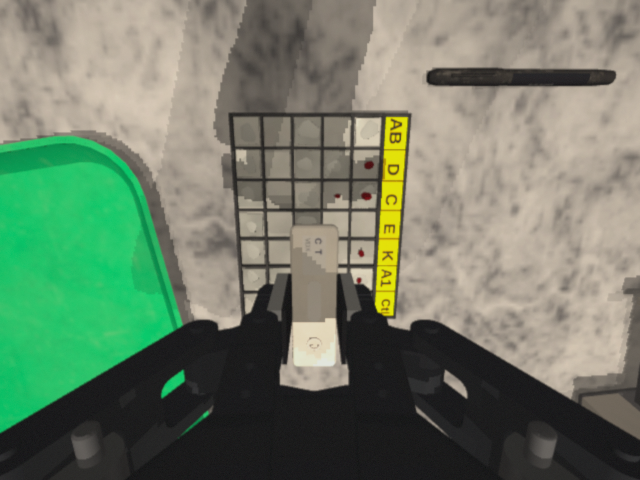

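```bash
python3 - <<'E'
from h import *
c=load("w15.npz")
for p in ((230,113),(411,112),(395,318),(244,300),(404,200),(236,200)): print(p,back(c,p,.01).round(4))
for y in (-.301,-.304,-.308):
    print(y,proj(c,[[.367,y-.068,.01],[.367,y+.068,.01],[.539,y+.068,.01],[.539,y-.068,.01]]).round(0).tolist())
E
```

```text
(230, 113) [ 0.3666 -0.3669  0.01  ]
(411, 112) [ 0.3674 -0.233   0.01  ]
(395, 318) [ 0.5383 -0.2354  0.01  ]
(244, 300) [ 0.5193 -0.3669  0.01  ]
(404, 200) [ 0.4333 -0.2341  0.01  ]
(236, 200) [ 0.4318 -0.3673  0.01  ]
-0.301 [[227.0, 114.0], [411.0, 111.0], [398.0, 319.0], [243.0, 320.0]]
-0.304 [[223.0, 114.0], [407.0, 111.0], [394.0, 319.0], [240.0, 320.0]]
-0.308 [[218.0, 114.0], [402.0, 112.0], [390.0, 319.0], [235.0, 320.0]]
```

```bash
python3 - <<'E'
from h import *
from rig import arm
x,y=.452,-.302
arm.line_to([x,y,.03],feed=.12)
arm.line_to([x,y,.0125],feed=.04); arm.hold(.15)
f0=np.array(arm.current_force())
print(f0.round(2),arm.current_tcp_pos())
for z in (.0115,.0108,.0102,.0097,.0092):
    arm.line_to([x,y,z],feed=.02); arm.hold(.1)
    f=np.array(arm.current_force()); print(z,(f-f0).round(2),arm.current_tcp_pos()[2])
    if f[2]-f0[2]>3: break
print(arm.current_gripper_width(),arm.current_time_s())
c=arm.capture("wrist"); save("w16",c)
E
```

```text
[ 0.9   0.29 -0.39] [ 0.45219192 -0.30205756  0.01269871]
0.0115 [-1.56  0.13  0.26] 0.011542321448005547
0.0108 [-0.63 -0.18  1.56] 0.010865611297144175
0.0102 [-2.66 -0.51  6.06] 0.010848480673732806
0.020307934785240067 34.975
```

View pics/w16.png

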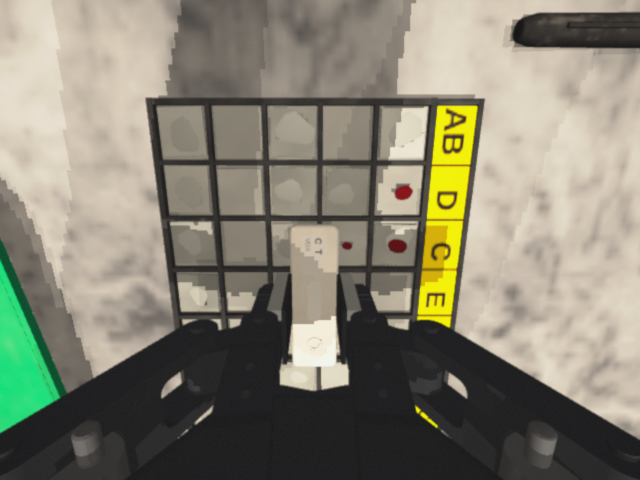

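```bash
python3 - <<'E'
from h import *
from rig import arm
x,y=.452,-.302
arm.line_to([x,y,.0108],feed=.02)
arm.gripper_to(.032); arm.hold(.2)
arm.line_to([x,y,.04],feed=.06)
arm.line_to([x+.07,y,.20],feed=.2)
arm.hold(.2)
c=arm.capture("wrist"); save("w17",c); t=arm.capture("top"); save("t17",t); s=arm.capture("scene"); save("s17",s)
print(arm.current_time_s(),arm.current_gripper_width(),arm.current_force())
E
```

```text
37.7583 0.03175424654807885 [ 0.13160855 -0.17939428  0.03602519]
```

View pics/w17.png

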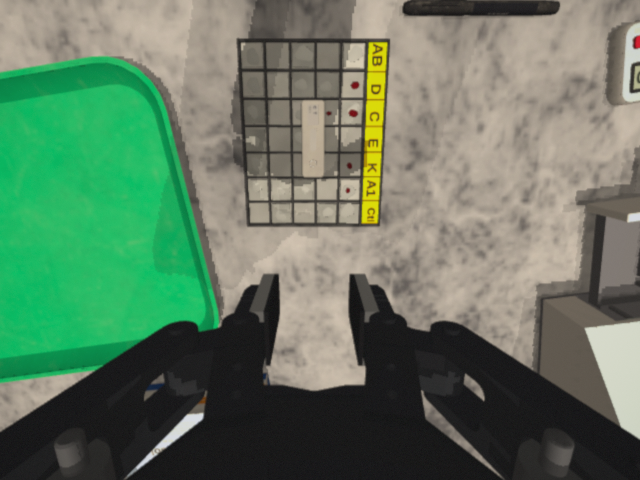

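View pics/s17.png

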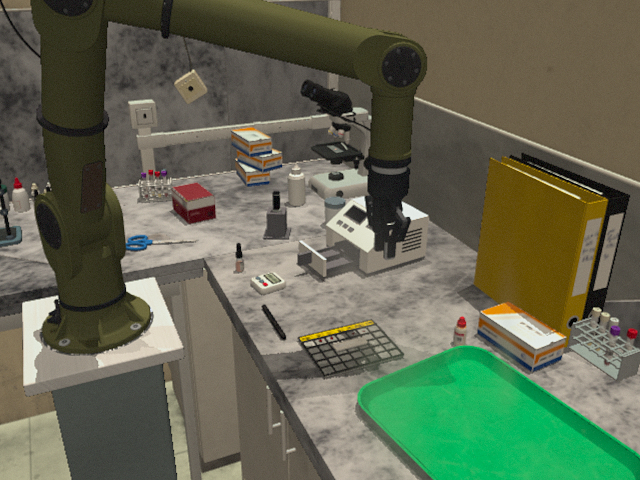

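View pics/t17.png

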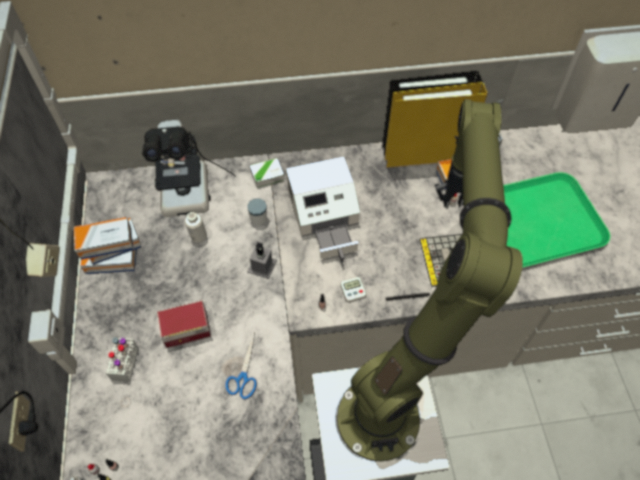

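```bash
python3 - <<'E'
from h import *
from rig import arm
c=load("w17.npz")
P=np.mean([back(c,p,.01) for p in ((238,40),(390,40),(380,225),(247,225))],0)
Q=np.mean([back(c,p,.014) for p in ((303,100),(323,100),(324,178),(303,178))],0)
print(P.round(4),Q.round(4),((Q-P)*1e3).round(1))
if np.abs(Q-P)[:2].max()<.006: arm.job_done(); print("done",arm.current_time_s())
E
```

```text
[ 0.4529 -0.301   0.01  ] [ 0.4538 -0.3015  0.014 ] [ 0.9 -0.5  4. ]
the job is handed in; nothing more can be done
the job is handed in; nothing more can be done
```

I did the whole job in the order asked and handed it in at about 38 s of the 72 s allowed.

- **Rod and drawer:** I pushed the rod 39.5 mm into the slot, with no more than about 4.4 N along the rod. The drawer sprang out, and I stood the rod back in its holder. I then pulled the drawer until it pushed back with about 7.6 N, and the picture matched a fully open drawer.
- **Cassette:** I lowered it until the fingertips touched the plate, then let go. In the last wrist picture it lies flat about 1 mm from the plate's centre. The gripper is clear of everything.
- **Other things:** In the last pictures the rod stands in its holder, the drawer is open, and nothing on the worktop looks shifted. I judged this by eye and did not measure it.

**Check that disagreed:** the two fixed cameras put the plate's centre about 6 mm further to the right (−y) than the wrist camera did. I went with the wrist camera because it had matched the fin, the drawer and the cassette where the arm actually handled them. If the fixed cameras are right, the cassette is about 6 mm off-centre.

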